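# Clear the dividing jig and index it to the third stop

### The job

With the scraper block, push the three loose cork chips along the bed of the dividing jig into the blue tray at its end (don't touch the chips with the fingers), then stand the scraper upright on the desk clear of the jig. Only then turn the black index knob clockwise from its home mark, counting the clicks, to the third stop and no further, and finish with the knob still gripped at that stop: do not let go of it. Leave the other things on the desk where they are.

Things in the scene. Friction and masses are not known exactly. Their poses are not given: they have to be found in the camera images.
- jig: dividing jig screwed to the desk, 88 (x) x 295 (y) mm. Origin: underside, about the middle, on the desk. Its y axis runs along the jig from the knob (y = -80 mm) over the white bed (y -28 to 85 mm, top at z = 34 mm) to the blue tray (inside x +-31, y 85 to 140 mm, floor at z = 10 mm, walls up to z = 36 mm)
- bed_start (a point): point on the flat bed where the scraper can be set down behind all the chips (jig x = 0, y = -12 mm, z = 34 mm); axes as the jig's. Steel rails along both sides of the bed leave 62 mm clear width (x +-31 mm), their tops 8 mm above the bed; a low end stop of that height stands at y = -32 to -28 mm
- bed_edge (a point): middle of the edge over which the bed drops 24 mm into the tray (jig x = 0, y = 85 mm, z = 34 mm); axes as the jig's
- scraper_grip (a point): scraper block, loose, standing upright, 90 g, 62 mm high: a yellow foot 52 (x) x 18 (y) x 26 mm high with a wooden handle 34 (x) x 18 (y) x 36 mm high on it. This point is the middle of the handle, 44 mm above the underside; z is up, the broad pushing faces look to +y and -y
- chip_0_center (a point): cork chip, loose, 14 x 12 x 8 mm, 10 g, lying on the bed; this point is its centre
- chip_1_center (a point): cork chip as chip_0
- chip_2_center (a point): cork chip as chip_0
- knob_grip (a point): gripping point in the bar grip of the black index knob, on its upright axis, 64 mm above the desk. The bar is 44 long (x), 14 thick (y), 34 mm high (44 to 78 mm above the desk); the fixed dial plate lies 23 mm below this point. A white line on top marks the end that points at the dial (-x). The axes turn with the knob; at home they are parallel to the jig's
- index_knob (a joint): turn of the knob in rad, clockwise from above positive; 0 at home, by an end stop. A sprung ball pulls it into a notch every 24 degrees (0.419 rad): stops at 0.419, 0.838, third 1.257, then 1.676, 2.094; about 0.1 to 0.15 N m takes it over the crest half-way between two. Dial marks: black bar = home, then a dot for each stop, the third one red
- hook_box: clear hook box, 63 x 50 x 26 mm, bystander; origin under its centre
- marker: felt marker, 132 x 15 x 15 mm along x, bystander; origin under its centre
- half_hitch_tool: slim metal hand tool, 76 x 9 x 9 mm along x, bystander; origin under its centre
- spool_7: thread spool lying on its side, 34 x 25 x 25 mm, bystander; origin under its centre
- bobbin: bobbin holder, 112 x 42 x 22 mm along x, bystander; origin under its centre
- scraper: the same scraper block; origin at the centre of its underside
There are look-alikes about, which are no part of the job. What is shaped like the scraper but green or pink is not meant.

How it is judged:
By the outcome, as a careful person would: the job done as asked, in the order asked, and still so for the second after the job is handed in, while the arm keeps its last pose, push and grip.
It also fails if it takes over 58 s, if anything falls off the work surface, if the arm or the gripper's body presses on something with over 40 N, if the wrist force passes 120 N, or if a joint passes its speed limit or range.

### The arm

A 6-joint arm with a two-finger parallel gripper is mounted at the origin on a cart in front of the work surface, level with it; the furniture and walls round the work are solid. World frame = base frame: x ahead of the robot, y to its left, z up, the work surface at z = 0. Lengths are in m, angles in degrees, forces in N, time in s.
With the tool pointing down it reaches from about 0.375 to 0.9 m from the base axis. Payload 3.1 kg.
Tool frame: the origin (TCP) lies on the centre line of the jaws, within the pads' length; the fingertips stand 25 mm ahead of it and the grasp point (between the pads) lies 6 mm ahead of it; y points along the fingers, x is the direction in which the jaws open and shut, and the axes are right-handed (so a half turn about y gives the same grasp; the last joint's range is limited). The gripper opens to 87 mm and grips with 3 to 60 N. Pads are 19 mm wide; open, the fingers measure 117 mm over their backs; the gripper's body (75 mm by 190 mm) begins 51 mm behind the grasp point.
Start: joints at [53.428, 30.224, 82.088, -0, 67.689, -10.227], TCP at [0.277, 0.56, 0.248] pointing down, gripper open.
Joint ranges: [-176.69, 176.69], [-43.24, 126.21], [12.49, 139.97], [-82, 262], [0, 151.66], [-163.58, 163.58]. Speed limits (degrees/s): [159.86, 159.86, 180, 180, 180, 180].

### API

Orientations are given as a 3x3 rotation matrix whose columns are the frame's x, y, z axes.
In Python, from rig import * gives the robot as it stands.
- The arm moves only by the tool play_rows, never from a script. Its argument "commands" is a list of rows, each a list of 2 entries, a list of its own where there are three numbers: the shift along the world's x, y, z in m, then the turn, a rotation vector about the world's x, y, z in rad. A call has 1 to 10 rows; each row is the pose to reach, as a shift and turn from the pose commanded when the call began; what a row does not reach only later rows make up. A row lasts 1/8 s, in which the tool goes at most 62.5 mm and 10.7 degrees, less where a joint would pass 70% of its speed; a pose out of reach is approached as far as the arm can. A call with a gripper value outside its range is refused whole. "gripper" is the finger opening in m, from 0 to 0.087, set as the call begins (left out, the last holds). The fingers move at their own pace and stop on an object; the grip force is fixed at half the most. Time passes only in rows, so rows that repeat a pose let the fingers close. It gives the time, the measured TCP pose, the force and the opening at its end, in the units of the state.
- read_state(): the state, without advancing time (a new reading comes with each control period).
- capture(name): name is "scene" or "top" or "wrist"; returns a dict with "frame" (480x640x3 uint8, red, green, blue), "depth" (480x640 float32, m along the optical axis (not along the pixel's ray), 0 where there is no reading), "mtx" (3x3 intrinsics, pixels), "cam_to_world" (4x4, takes a point from camera to world coordinates); the wrist camera has in their place "hand_eye" (4x4, takes a point from camera to tool coordinates, whose origin is the TCP and whose axes are the tool frame's). Camera axes: x right, y down, z forward; pixel columns grow to the right and rows downward; lengths in m; the calibration is good to about 2 mm. A picture is of the moment at which its call begins: read the wrist's pose just before it.
- hand_in(): hands the job in, once; it reports no verdict.
The state is a dict: "time_s": time; "joint_positions": joint angles; "qvel": joint speeds; "tau": joint torques, N m; "position": TCP position; "tcp_rot": TCP orientation; "force": force on the tool from outside, world axes, zero at the start; "moment": the same for the moment, N m; "opening": opening from 0.0 (shut) to 1.0 (fully open).
Only numpy, scipy, OpenCV 4.12 (cv2) and the standard library are available. Lean on these libraries where they do the work, as an engineer would, in place of code of your own. Each camera call takes 0.05 s, during which the arm holds its last target. There are 200 camera calls.

## Working session

There is one attempt and no reset: what is moved stays moved. The work goes in short steps, Python scripts to look and compute and a tool call to move; the robot and the scene stay as the last step left them, time stands still between calls to the robot, and variables do not carry over. Pictures are saved under pics/ and viewed, about 8 in all and at most 12, crops included, and the job is handed in when it is done.

Besides the shell and the picture viewer there is one more tool, called after ">>>" as name(argument=value, ...) on one line, values as JSON. play_rows: Moves the arm, as the interface text tells. Its arguments: {"type":"object","properties":{"commands":{"type":"array"},"gripper":{"type":"number"}},"required":["commands"]}

```bash
ls; mkdir -p pics
python3 - <<'E'
from rig import *
import cv2,numpy as np,pickle
s=read_state();print(s['position'],s['tcp_rot'],s['force'],s['time_s'])
for n in ("scene","top"):
    c=capture(n);pickle.dump(c,open(n+'.pkl','wb'));cv2.imwrite(f'pics/{n}0.png',c['frame'][...,::-1]);print(c['mtx'],c['cam_to_world'])
E
```

```text
pics
[0.27690781 0.55954566 0.24657182] [[ 4.43747871e-01 -1.28683808e-03 -8.96150752e-01]
 [ 8.96149142e-01 -1.74077864e-03  4.43749574e-01]
 [-2.13103393e-03 -9.99997657e-01  3.80732023e-04]] [-0.4909384  -0.60154494  0.1367888 ] 0.0
[[471.00154846   0.         321.46213334]
 [  0.         471.00154846 238.7039338 ]
 [  0.           0.           1.        ]] [[-0.72120218 -0.30760102  0.62068432 -0.05807707]
 [-0.69248589  0.34365767 -0.63432066  0.73555531]
 [-0.01818525 -0.88728857 -0.46085603  0.51594571]
 [ 0.          0.          0.          1.        ]]
[[503.57992159   0.         325.50187209]
 [  0.         503.57992159 241.35848225]
 [  0.           0.           1.        ]] [[-1.27073466e-02 -9.98880378e-01  4.55687876e-02  5.06929891e-01]
 [-9.99919182e-01  1.27119701e-02 -1.88331966e-04  1.01571338e-01]
 [-3.91147961e-04 -4.55674980e-02 -9.98961185e-01  1.32711910e+00]
 [ 0.00000000e+00  0.00000000e+00  0.00000000e+00  1.00000000e+00]]
```

View pics/scene0.png

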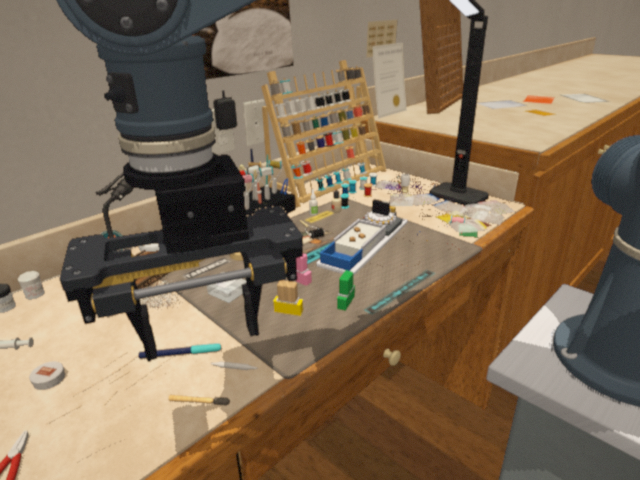

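View pics/top0.png

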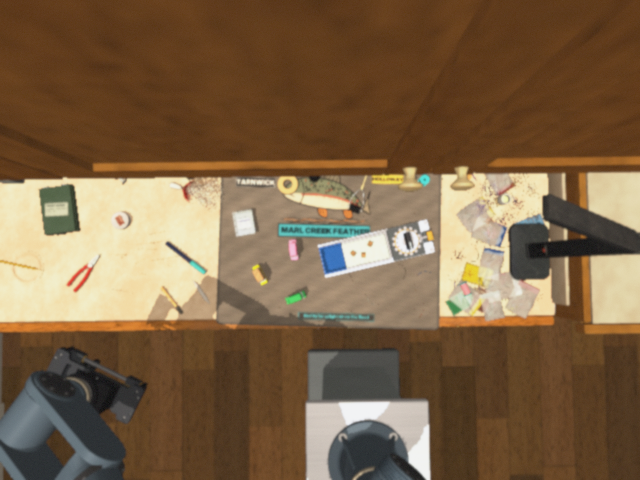

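Scene: yellow-footed scraper at (288,298), green look-alike at (346,289), pink at (304,270); jig with tray at (342,256), bed and chips at (362,236), knob at (381,208). Top: yellow scraper (260,273), pink (294,249), green (296,297), tray (332,259), chips ~(358,250), knob (407,240). The yellow one fits the description.

```bash
cat > h.py <<'E'
import numpy as np,cv2,pickle
from rig import *
def ray(c,u,v,z,T=None):
    T=c['cam_to_world'] if T is None else T
    d=T[:3,:3]@np.linalg.solve(c['mtx'],[u,v,1.]);o=T[:3,3];return o+d*(z-o[2])/d[2]
def proj(c,p,T=None):
    T=c['cam_to_world'] if T is None else T
    q=c['mtx']@(T[:3,:3].T@(np.array(p)-T[:3,3]));return q[:2]/q[2]
def dep(c,u,v,T=None):
    T=c['cam_to_world'] if T is None else T
    d=c['depth'][int(v),int(u)];return T[:3,:3]@(np.linalg.solve(c['mtx'],[u,v,1.])*d)+T[:3,3]
def blobs(c,lo,hi,box,amin=15):
    h=cv2.cvtColor(c['frame'],cv2.COLOR_RGB2HSV);m=cv2.inRange(h,np.array(lo),np.array(hi))
    k=np.zeros_like(m);x0,y0,x1,y1=box;k[y0:y1,x0:x1]=1;m*=k
    return [(cv2.contourArea(t),cv2.minAreaRect(t)) for t in cv2.findContours(m,0,1)[0] if cv2.contourArea(t)>=amin]
def wrist():
    s=read_state();c=capture('wrist');T=np.eye(4);T[:3,:3]=s['tcp_rot'];T[:3,3]=s['position'];return s,c,T@c['hand_eye']
E
python3 - <<'E'
from h import *
np.set_printoptions(precision=3,suppress=True)
c=pickle.load(open('top.pkl','rb'))
for n,p in dict(wood=(400,120),lip=(250,166),desk=(300,220),edge=(300,324),knob=(407,240),bed=(370,247),tray=(332,259),scr=(260,273),lamp=(590,215),lip2=(410,175)).items(): print(n,dep(c,*p))
print('blue',[(a,r,ray(c,*r[0],.036)) for a,r in blobs(c,(100,120,60),(125,255,255),(300,220,400,290))])
print('yel',[(a,r,ray(c,*r[0],.03)) for a,r in blobs(c,(20,120,120),(35,255,255),(230,250,290,300),5)])
print('white',[(a,r,ray(c,*r[0],.034)) for a,r in blobs(c,(0,0,190),(180,50,255),(300,215,450,290),40)])
E
python3 - <<'E'
from h import *
c=pickle.load(open('top.pkl','rb'))
a=cv2.resize(c['frame'][205:315,220:450],None,fx=3.4,fy=3.4,interpolation=cv2.INTER_CUBIC)
cv2.imwrite('pics/crop.png',a[...,::-1])
E
```

```text
wood [0.632 0.035 0.892]
lip [0.628 0.193 0.717]
desk [ 0.625  0.168 -0.001]
edge [ 0.352  0.171 -0.001]
knob [ 0.565 -0.101  0.076]
bed [ 0.55  -0.013  0.035]
tray [0.521 0.085 0.013]
scr [0.487 0.267 0.062]
lamp [ 0.579 -0.314  0.539]
lip2 [ 0.615 -0.003  0.713]
blue [(489.5, ((332.2696228027344, 258.1685485839844), (25.484079360961914, 20.986888885498047), 77.00537872314453), array([0.522, 0.085, 0.036]))]
yel [(15.5, ((264.2205810546875, 282.36767578125), (2.915475845336914, 8.231931686401367), 59.036251068115234), array([0.463, 0.26 , 0.03 ])), (25.0, ((255.50001525878906, 267.0), (4.0249223709106445, 8.049844741821289), 63.43495178222656), array([0.502, 0.282, 0.03 ]))]
white [(56.5, ((445.0, 284.5), (9.0, 8.0), 90.0), array([ 0.451, -0.203,  0.034])), (96.0, ((428.8269348144531, 247.13462829589844), (11.96308422088623, 9.805807113647461), 78.69007110595703), array([ 0.548, -0.164,  0.034])), (1627.0, ((354.964599609375, 253.15130615234375), (34.743080139160156, 70.82955169677734), 76.60750579833984), array([0.535, 0.026, 0.034])), (311.0, ((406.2799987792969, 240.95999145507812), (27.60000228881836, 28.0), 36.869895935058594), array([ 0.564, -0.106,  0.034])), (86.5, ((423.3529968261719, 224.9117889404297), (11.156637191772461, 9.45888900756836), 75.96376037597656), array([ 0.605, -0.151,  0.034]))]
```

View pics/crop.png

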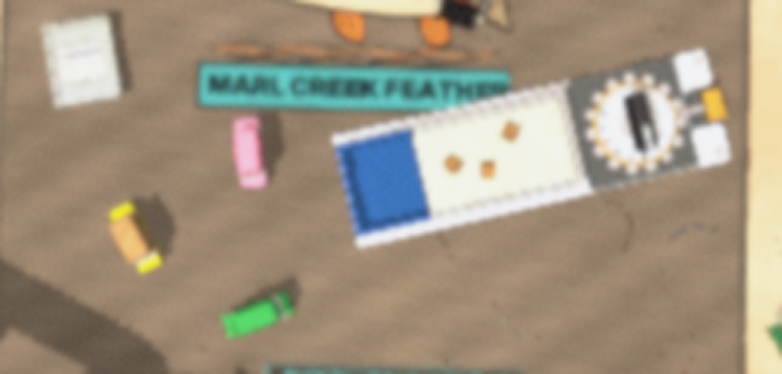

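The crop confirms it: yellow foot with wooden handle at crop (133,237); pink (250,152) and green (258,315) are the look-alikes. Jig yaw ≈13°, scraper yaw ≈29°. Moving above the scraper for a near view.

>>> play_rows(commands=[[[0.206, -0.289, -0.02], [0, 0, 0.967]], [[0.206, -0.289, -0.02], [0, 0, 0.967]], [[0.206, -0.289, -0.02], [0, 0, 0.967]], [[0.206, -0.289, -0.02], [0, 0, 0.967]], [[0.206, -0.289, -0.02], [0, 0, 0.967]], [[0.206, -0.289, -0.02], [0, 0, 0.967]], [[0.206, -0.289, -0.02], [0, 0, 0.967]], [[0.206, -0.289, -0.02], [0, 0, 0.967]]])

```text
time_s: 1.1
position: [0.4829, 0.2709, 0.2272]
tcp_rot: [[-0.484, -0.001, -0.875], [0.875, 0.0, -0.484], [0.001, -1.0, 0.001]]
force: [0.4, 0.2, -0.8]
opening: 0.998
```

Run:
```python
from h import *
np.set_printoptions(precision=4,suppress=True)
s,c,T=wrist();pickle.dump((s,c,T),open('w1.pkl','wb'));cv2.imwrite('pics/w1.png',c['frame'][...,::-1])
t=capture('top');pickle.dump(t,open('top1.pkl','wb'))
print(s['position'],s['tcp_rot'],s['time_s'],T)
print('yel',[(a,r,ray(c,*r[0],.026,T)) for a,r in blobs(c,(20,120,100),(35,255,255),(0,0,640,480),80)])
```

```text
[0.4829 0.2709 0.2272] [[-0.4841 -0.0015 -0.875 ]
 [ 0.875   0.0002 -0.4841]
 [ 0.0009 -1.      0.0012]] 1.1 [[-0.4837  0.8486  0.2144  0.4245]
 [ 0.8752  0.4687  0.1194  0.2376]
 [ 0.0008  0.2454 -0.9694  0.3637]
 [ 0.      0.      0.      1.    ]]
yel [(147.0, ((314.5, 206.5), (9.0, 17.0), 90.0), array([0.4623, 0.2611, 0.026 ]))]
```

View pics/w1.png

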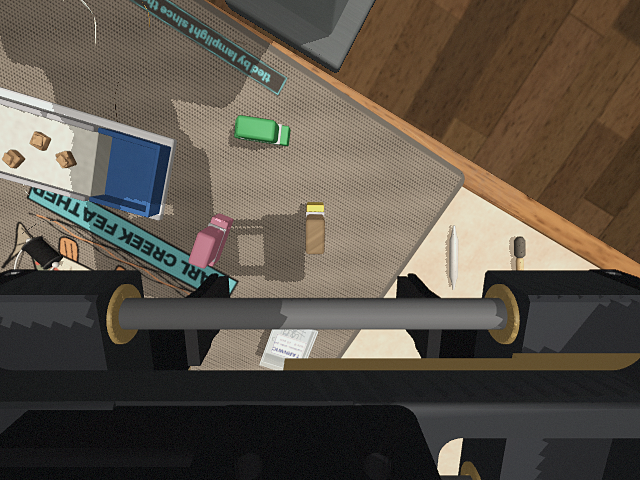

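Run:
```python
from h import *
np.set_printoptions(precision=4,suppress=True)
s,c,T=pickle.load(open('w1.pkl','rb'))
for lo,hi in (((8,60,90),(22,200,255)),((5,70,60),(24,220,255))):
  for a,r in blobs(c,lo,hi,(295,205,340,265),80):
    b=cv2.boxPoints(r);P=np.array([ray(c,*p,.062,T)[:2] for p in b]);print(a,r,P.mean(0),[(np.linalg.norm(P[i]-P[i-1]),np.degrees(np.arctan2(*(P[i]-P[i-1])[::-1]))) for i in range(4)])
for v in range(200,264,4): print(v,c['frame'][v,315],dep(c,315,v,T), end=' ' if v%8 else '\n')
for p in (160,215),(105,200),(175,135),(125,128),(330,210),(300,206): print(p,dep(c,*p,T))
```

```text
695.5 ((314.5, 234.0), (40.0, 19.0), 90.0) [0.4809 0.2711] [(np.float64(0.037978537124497454), np.float64(-151.3921452865974)), (np.float64(0.017376200279020558), np.float64(118.91921127794004)), (np.float64(0.03798113331584785), np.float64(29.41162506160601)), (np.float64(0.0179089972348083), np.float64(-61.08640120457658))]
685.0 ((314.5, 233.5), (39.0, 19.0), 90.0) [0.4804 0.2709] [(np.float64(0.03700071118772609), np.float64(-151.39214528659747)), (np.float64(0.017376200279020558), np.float64(118.91921127794004)), (np.float64(0.03700323922622545), np.float64(29.411625061605953)), (np.float64(0.017895279402753813), np.float64(-61.08625670101734))]
200 [145 132 116] [ 0.4588  0.2599 -0.0007]
204 [107  87  33] [0.4603 0.2606 0.0215] 208 [231 226 122] [0.4634 0.2623 0.0257]
212 [223 220 231] [0.4668 0.2641 0.0275] 216 [113  91  63] [0.4681 0.2647 0.044 ]
220 [151 124  90] [0.469  0.265  0.0613] 224 [167 138 103] [0.4723 0.2669 0.0611]
228 [161 132  98] [0.4754 0.2686 0.0624] 232 [159 130  98] [0.479  0.2706 0.0607]
236 [175 145 109] [0.4822 0.2724 0.0613] 240 [156 128  95] [0.4855 0.2742 0.0615]
244 [158 131  99] [0.4889 0.2761 0.0615] 248 [167 140 103] [0.4923 0.278  0.0611]
252 [155 126  93] [0.4957 0.2799 0.0614] 256 [158 143 127] [ 0.5145  0.2909 -0.0009]
260 [163 150 132] [ 0.5188  0.2932 -0.0013] (160, 215) [0.553  0.1209 0.0079]
(105, 200) [0.5559 0.0762 0.0341]
(175, 135) [ 0.4703  0.0994 -0.0005]
(125, 128) [0.4874 0.056  0.0086]
(330, 210) [ 0.4604  0.2798 -0.0012]
(300, 206) [ 0.4727  0.2488 -0.002 ]
```

>>> play_rows(commands=[[[0, 0.001, -0.06], [0, 0, 0]], [[0, 0.001, -0.12], [0, 0, 0]], [[0, 0.001, -0.15], [0, 0, 0]], [[0, 0.001, -0.171], [0, 0, 0]], [[0, 0.001, -0.171], [0, 0, 0]], [[0, 0.001, -0.171], [0, 0, 0]]], gripper=0.05)

```text
time_s: 1.95
position: [0.4833, 0.2732, 0.0573]
tcp_rot: [[-0.487, 0.001, -0.873], [0.873, 0.0, -0.487], [-0.0, -1.0, -0.001]]
force: [-0.5, -0.7, 0.5]
opening: 0.583
```

>>> play_rows(commands=[[[0, 0, 0], [0, 0, 0]], [[0, 0, 0], [0, 0, 0]], [[0, 0, 0], [0, 0, 0]], [[0, 0, 0], [0, 0, 0]], [[0, 0, 0], [0, 0, 0]], [[0, 0, 0], [0, 0, 0]]], gripper=0.0)

```text
time_s: 2.7
position: [0.4835, 0.2721, 0.0567]
tcp_rot: [[-0.486, 0.0, -0.874], [0.874, 0.0, -0.486], [-0.0, -1.0, -0.0]]
force: [-0.6, 0.2, 0.9]
opening: 0.208
```

Run:
```python
from h import *
np.set_printoptions(precision=4,suppress=True)
s,c,T=pickle.load(open('w1.pkl','rb'));t=pickle.load(open('top1.pkl','rb'))
# jig from top camera: blue tray corners, knob etc
for a,r in blobs(t,(100,120,60),(125,255,255),(300,220,400,290),100):
    print(a,r)
P=[]
h=cv2.cvtColor(t['frame'],cv2.COLOR_RGB2HSV)
m=cv2.inRange(h,np.array((0,0,185)),np.array((180,60,255)));k=np.zeros_like(m);k[215:290,312:395]=1
n,l,st,ce=cv2.connectedComponentsWithStats(m*k+0);i=1+st[1:,4].argmax();print(st[i],ce[i])
# wrist: blue tray far-end wall edge depth pts
b=blobs(c,(100,120,40),(125,255,255),(0,60,250,260),300);print([(a,cv2.boxPoints(r).astype(int).tolist()) for a,r in b])
for p in ((166,150),(160,140)):print(p,dep(c,*p,T))
# bed+blue points from top depth: fit long axis from height mask 0.03..0.045
ys,xs=np.mgrid[225:285,312:440];d=t['depth'][225:285,312:440]
q=np.linalg.inv(t['mtx'])@np.stack([xs*1.,ys,np.ones(xs.shape)]).reshape(3,-1)*d.ravel();W=(t['cam_to_world'][:3,:3]@q).T+t['cam_to_world'][:3,3]
J=W[(W[:,2]>.006)&(W[:,2]<.05)&(W[:,1]>-.2)]
rect=cv2.minAreaRect(J[:,:2].astype(np.float32));print('jig rect',rect)
K=W[W[:,2]>.065];print('knob',len(K),K.mean(0),cv2.minAreaRect(K[:,:2].astype(np.float32)))
```

```text
477.5 ((332.14703369140625, 258.0882568359375), (25.46623992919922, 20.61552619934082), 75.96376037597656)
[ 319  230   76   47 1545] [365.2641 250.6796]
[(4299.5, [[84, 204], [98, 127], [171, 140], [157, 218]])]
(166, 150) [0.4852 0.1048 0.0197]
(160, 140) [0.481  0.0915 0.0089]
jig rect ((0.5312391519546509, -0.029439285397529602), (0.33341723680496216, 0.15461976826190948), 89.2683334350586)
knob 147 [ 0.5489 -0.0516  0.4005] ((0.5467615723609924, -0.004011720418930054), (0.04345794394612312, 0.2214697003364563), 9.567408561706543)
```

Run:
```python
from h import *
np.set_printoptions(precision=4,suppress=True)
t=pickle.load(open('top.pkl','rb'))
ys,xs=np.mgrid[205:295,308:440];d=t['depth'][205:295,308:440]
q=np.linalg.inv(t['mtx'])@np.stack([xs*1.,ys,np.ones(xs.shape)]).reshape(3,-1)*d.ravel();W=(t['cam_to_world'][:3,:3]@q).T+t['cam_to_world'][:3,3]
H=W[:,2].reshape(d.shape)
n,l,st,ce=cv2.connectedComponentsWithStats(((H>.005)&(H<.1)).astype(np.uint8));i=1+st[1:,4].argmax()
J=W[(l==i).ravel()]
r=cv2.minAreaRect(J[:,:2].astype(np.float32));print('jig',len(J),r)
K=J[J[:,2]>.065];print('knob',len(K),K.mean(0),cv2.minAreaRect(K[:,:2].astype(np.float32)))
R=J[(J[:,2]>.031)&(J[:,2]<.038)];print('bed',len(R),R.mean(0),cv2.minAreaRect(R[:,:2].astype(np.float32)))
# PCA angle
w,v=np.linalg.eigh(np.cov(J[:,:2].T));print('pca',np.degrees(np.arctan2(-v[0,1]*np.sign(v[1,1]),abs(v[1,1]))),J[:,:2].mean(0))
# wrist view: bed depth pts + blue corners at z .036
s,c,T=pickle.load(open('w1.pkl','rb'))
for p in ((173,139),(157,218)):print(p,ray(c,*p,.036,T))
# chips
for nm,cc,TT,box in (('top',t,None,(345,235,385,268)),('w',c,T,(0,120,85,175))):
  for a,rr in blobs(cc,(5,70,60),(22,255,255),box,4): print(nm,a,rr[0],ray(cc,*rr[0],.041,TT))
```

```text
jig 3788 ((0.5477465391159058, -0.032075971364974976), (0.09420999884605408, 0.29831624031066895), 12.484079360961914)
knob 109 [ 0.5636 -0.105   0.0773] ((0.5639846324920654, -0.10581915080547333), (0.043430037796497345, 0.013989707455039024), 12.591829299926758)
bed 1101 [ 0.5431 -0.0118  0.0348] ((0.5459635257720947, -0.03033730387687683), (0.07862162590026855, 0.2925940155982971), 13.220514297485352)
pca 12.501975791135838 [ 0.5468 -0.0286]
(173, 139) [0.4699 0.113  0.036 ]
(157, 218) [0.5471 0.1286 0.036 ]
top 9.5 (363.0, 254.5) [0.5308 0.006  0.041 ]
top 12.5 (352.7500305175781, 252.75003051757812) [0.5356 0.0321 0.041 ]
top 12.5 (370.0, 243.0) [ 0.56   -0.0124  0.041 ]
w 212.5 (64.80000305175781, 159.10000610351562) [0.535  0.0331 0.041 ]
w 247.5 (12.500007629394531, 158.00001525878906) [ 0.5578 -0.0102  0.041 ]
w 245.0 (39.90000534057617, 140.7000274658203) [0.5303 0.0076 0.041 ]
```

>>> play_rows(commands=[[[0, 0, 0.03], [0, 0, 0]], [[0, 0, 0.07], [0, 0, 0]], [[0, 0, 0.07], [0, 0, 0]], [[0, 0, 0.07], [0, 0, 0]]])

```text
time_s: 3.2
position: [0.4826, 0.2718, 0.1259]
tcp_rot: [[-0.486, -0.001, -0.874], [0.874, -0.0, -0.486], [0.0, -1.0, 0.001]]
force: [0.3, -1.4, -2.2]
opening: 0.202
```

>>> play_rows(commands=[[[0, 0, 0.04], [0, 0, 0]], [[0.067, -0.312, 0.04], [0, 0, -0.289]], [[0.067, -0.312, 0.04], [0, 0, -0.289]], [[0.067, -0.312, 0.04], [0, 0, -0.289]], [[0.067, -0.312, 0.04], [0, 0, -0.289]], [[0.067, -0.312, 0.04], [0, 0, -0.289]], [[0.067, -0.312, 0.04], [0, 0, -0.289]], [[0.067, -0.312, 0.04], [0, 0, -0.289]], [[0.067, -0.312, 0.02], [0, 0, -0.289]], [[0.067, -0.312, 0.0], [0, 0, -0.289]]])

```text
time_s: 4.45
position: [0.5492, -0.0376, 0.1256]
tcp_rot: [[-0.219, -0.002, -0.976], [0.976, 0.001, -0.219], [0.001, -1.0, 0.002]]
force: [-0.5, 0.6, -1.9]
opening: 0.204
```

Run:
```python
from h import *
np.set_printoptions(precision=4,suppress=True)
s,c,T=wrist();pickle.dump((s,c,T),open('w2.pkl','wb'));cv2.imwrite('pics/w2.png',c['frame'][...,::-1])
print(s['position'],np.degrees(np.arctan2(s['tcp_rot'][1,0],s['tcp_rot'][0,0])),s['force'])
a=np.radians(12.5);R=np.array([[np.cos(a),-np.sin(a)],[np.sin(a),np.cos(a)]]);o=np.array([.5467,-.0274])
print('tcp in jig',R.T@(s['position'][:2]-o))
b=capture('scene');cv2.imwrite('pics/s2.png',cv2.resize(b['frame'][160:310,300:460],None,fx=4,fy=4)[...,::-1])
for p in [(x,y) for y in (-.028,.085) for x in (-.031,.031)]: print(p,proj(c,[*(o+R@p),.034],T))
```

```text
[ 0.5492 -0.0376  0.1256] 102.64064157732864 [-0.5034  0.5586 -1.944 ]
tcp in jig [ 0.0002 -0.0105]
(-0.031, -0.028) [288.4979 214.8937]
(0.031, -0.028) [289.8168 298.3016]
(-0.031, 0.085) [451.7116 215.1839]
(0.031, 0.085) [442.9239 298.5006]
```

View pics/w2.png

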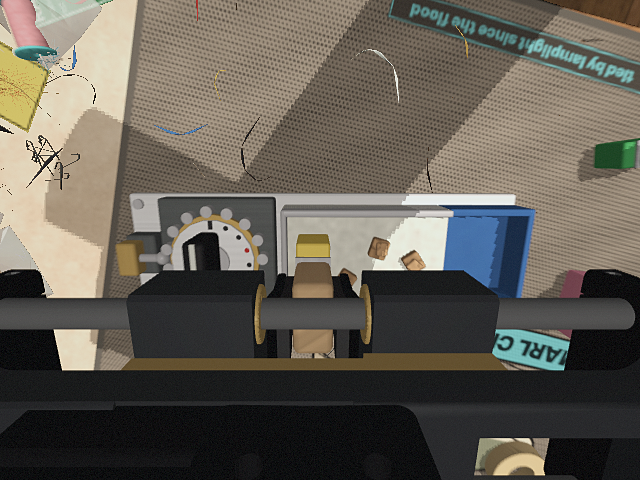

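The wrist view shows the jig as predicted (bed edge at column ~450, inner rail at row ~215), scraper square over the bed behind the chips at (378,248), (413,260), (348,275). Lowering it now.

>>> play_rows(commands=[[[0.0005, -0.003, 0], [0, 0, 0]], [[0.0005, -0.003, -0.015], [0, 0, 0]], [[0.0005, -0.003, -0.025], [0, 0, 0]], [[0.0005, -0.003, -0.03], [0, 0, 0]], [[0.0005, -0.003, -0.034], [0, 0, 0]], [[0.0005, -0.003, -0.034], [0, 0, 0]], [[0.0005, -0.003, -0.034], [0, 0, 0]]])

```text
time_s: 5.42
position: [0.551, -0.043, 0.0928]
tcp_rot: [[-0.216, 0.0, -0.976], [0.976, -0.0, -0.216], [-0.0, -1.0, -0.0]]
force: [1.0, 0.3, -0.8]
opening: 0.204
```

>>> play_rows(commands=[[[0, 0, -0.0012], [0, 0, 0]], [[-0.003, 0.01, -0.0012], [0, 0, 0]], [[-0.005, 0.02, -0.0012], [0, 0, 0]], [[-0.007, 0.029, -0.0012], [0, 0, 0]], [[-0.009, 0.037, -0.0012], [0, 0, 0]], [[-0.011, 0.045, -0.0012], [0, 0, 0]], [[-0.0125, 0.053, -0.0012], [0, 0, 0]], [[-0.014, 0.061, -0.0012], [0, 0, 0]], [[-0.016, 0.068, -0.0012], [0, 0, 0]], [[-0.0175, 0.075, -0.0012], [0, 0, 0]]])

```text
time_s: 6.68
position: [0.5332, 0.0325, 0.0914]
tcp_rot: [[-0.216, -0.0, -0.976], [0.976, -0.0, -0.216], [-0.0, -1.0, 0.0]]
force: [-0.0, -0.5, -1.3]
opening: 0.201
```

```bash
cat >> h.py <<'E'
a=np.radians(12.5);R=np.array([[np.cos(a),-np.sin(a)],[np.sin(a),np.cos(a)]]);o=np.array([.5467,-.0274])
E
python3 - <<'E'
from h import *
np.set_printoptions(precision=4,suppress=True)
s,c,T=wrist();print(s['position'],s['force'],'jig',R.T@(s['position'][:2]-o))
b=capture('scene');x=cv2.resize(b['frame'][180:300,300:430],None,fx=3.5,fy=3.5)[...,::-1]
y=cv2.resize(c['frame'][150:380,180:560],None,fx=1,fy=1)[...,::-1]
o2=np.zeros((420,455+380,3),np.uint8)[:, :800+35];o2[:,:455]=x;o2[:230,455:]=y;cv2.imwrite('pics/p3.png',cv2.resize(o2,(800,402)))
E
```

```text
[0.5332 0.0325 0.0914] [-0.031  -0.4885 -1.2643] jig [-0.0002  0.0614]
```

View pics/p3.png

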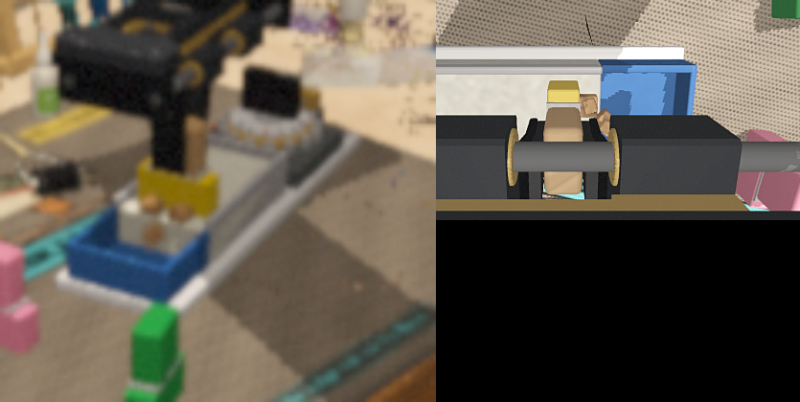

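The left panel shows the scraper pushing all three chips at the bed edge, (150,203), (180,210) and (155,232), with one already dropping. Pushing on over the edge.

>>> play_rows(commands=[[[-0.001, 0.005, 0], [0, 0, 0]], [[-0.0022, 0.01, 0], [0, 0, 0]], [[-0.0033, 0.015, 0], [0, 0, 0]], [[-0.0044, 0.02, 0], [0, 0, 0]], [[-0.0055, 0.025, 0], [0, 0, 0]], [[-0.0064, 0.029, 0], [0, 0, 0]], [[-0.0064, 0.029, 0], [0, 0, 0]], [[-0.0064, 0.029, 0], [0, 0, 0]]])

```text
time_s: 7.78
position: [0.527, 0.0611, 0.0914]
tcp_rot: [[-0.217, 0.0, -0.976], [0.976, -0.0, -0.217], [-0.0, -1.0, -0.0]]
force: [-0.2, 0.1, -1.2]
opening: 0.206
```

Run:
```python
from h import *
np.set_printoptions(precision=4,suppress=True)
s,c,T=wrist();print(s['position'],s['force'],'jig',R.T@(s['position'][:2]-o))
b=capture('scene')
for a,rr in blobs(b,(5,70,60),(22,255,255),(320,230,375,275),4): print(a,rr[0],dep(b,*rr[0]), R.T@(dep(b,*rr[0])[:2]-o))
```

```text
[0.527  0.0611 0.0914] [-0.1521  0.0955 -1.1528] jig [-0.0001  0.0906]
41.0 (329.5, 271.5) [0.5203 0.1225 0.0007] [0.0066 0.152 ]
140.5 (365.0, 265.5) [ 0.4842  0.0495 -0.0026] [-0.0444  0.0886]
148.5 (348.9121398925781, 243.5487060546875) [0.516  0.0661 0.0461] [-0.0098  0.0979]
156.0 (330.38763427734375, 235.67977905273438) [ 0.6351 -0.0039 -0.0026] [0.0914 0.0038]
```

>>> play_rows(commands=[[[0, 0, 0.04], [0, 0, 0]], [[0, 0, 0.08], [0, 0, 0]], [[0, 0, 0.08], [0, 0, 0]]])

```text
time_s: 8.25
position: [0.5292, 0.0608, 0.1742]
tcp_rot: [[-0.216, 0.007, -0.976], [0.976, -0.001, -0.216], [-0.002, -1.0, -0.007]]
force: [0.8, -0.7, -1.3]
opening: 0.203
```

Run:
```python
from h import *
np.set_printoptions(precision=4,suppress=True)
s,c,T=wrist();print(s['position'],s['force'])
b=capture('scene')
x=cv2.resize(b['frame'][190:310,300:430],None,fx=3.5,fy=3.5)[...,::-1]
y=c['frame'][150:380,180:545][...,::-1]
q=np.zeros((420,820,3),np.uint8);q[:,:455]=x;q[:230,455:]=y;cv2.imwrite('pics/p4.png',cv2.resize(q,(800,410)))
```

```text
[0.5292 0.0608 0.1742] [ 0.8296 -0.6733 -1.2794]
```

View pics/p4.png

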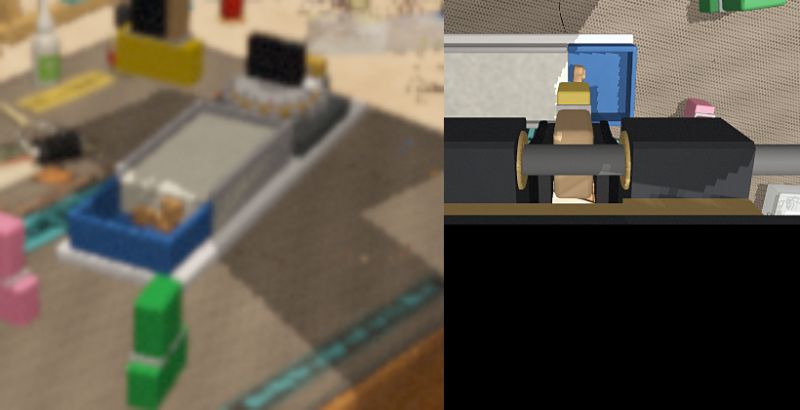

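Bed is clear and the chips lie in the tray (left panel, ~(160,212)). Returning the scraper to its original place.

>>> play_rows(commands=[[[-0.046, 0.211, 0], [0, 0, 0.289]], [[-0.046, 0.211, 0], [0, 0, 0.289]], [[-0.046, 0.211, 0], [0, 0, 0.289]], [[-0.046, 0.211, 0], [0, 0, 0.289]], [[-0.046, 0.211, 0], [0, 0, 0.289]], [[-0.046, 0.211, 0], [0, 0, 0.289]], [[-0.046, 0.211, -0.05], [0, 0, 0.289]], [[-0.046, 0.211, -0.09], [0, 0, 0.289]], [[-0.046, 0.211, -0.105], [0, 0, 0.289]], [[-0.046, 0.211, -0.105], [0, 0, 0.289]]])

```text
time_s: 9.6
position: [0.4809, 0.271, 0.0656]
tcp_rot: [[-0.484, -0.002, -0.875], [0.875, -0.001, -0.484], [0.0, -1.0, 0.002]]
force: [-0.1, 0.9, -0.8]
opening: 0.205
```

>>> play_rows(commands=[[[0, 0, 0], [0, 0, 0]], [[0, 0, 0], [0, 0, 0]]])

```text
time_s: 9.85
position: [0.482, 0.2723, 0.0678]
tcp_rot: [[-0.486, 0.003, -0.874], [0.874, 0.001, -0.486], [-0.001, -1.0, -0.003]]
force: [0.2, -0.1, -1.4]
opening: 0.203
```

Needs to descend about 11 mm; going slowly and watching force.

>>> play_rows(commands=[[[0, 0, -0.005], [0, 0, 0]], [[0, 0, -0.009], [0, 0, 0]], [[0, 0, -0.0105], [0, 0, 0]], [[0, 0, -0.0105], [0, 0, 0]], [[0, 0, -0.0105], [0, 0, 0]]])

```text
time_s: 10.48
position: [0.4809, 0.2722, 0.0567]
tcp_rot: [[-0.486, 0.0, -0.874], [0.874, 0.0, -0.486], [-0.0, -1.0, -0.0]]
force: [-0.5, -0.6, 6.1]
opening: 0.202
```

>>> play_rows(commands=[[[0, 0, 0.0005], [0, 0, 0]], [[0, 0, 0.0005], [0, 0, 0]], [[0, 0, 0.0005], [0, 0, 0]], [[0, 0, 0.0005], [0, 0, 0]], [[0, 0, 0.02], [0, 0, 0]], [[0, 0, 0.06], [0, 0, 0]], [[0, 0, 0.12], [0, 0, 0]], [[0, 0, 0.15], [0, 0, 0]], [[0, 0, 0.15], [0, 0, 0]]], gripper=0.06)

```text
time_s: 11.6
position: [0.4825, 0.2727, 0.2085]
tcp_rot: [[-0.486, 0.006, -0.874], [0.874, 0.002, -0.486], [-0.001, -1.0, -0.006]]
force: [-0.1, 0.2, -0.3]
opening: 0.69
```

Run:
```python
from h import *
np.set_printoptions(precision=4,suppress=True)
s,c,T=wrist();print(s['position'],s['force'],s['time_s'])
for p in ((315,204),(315,210),(315,225),(315,235),(315,245)):print(p,dep(c,*p,T))
x=c['frame'][60:290,0:380][...,::-1]
t=capture('top');y=cv2.resize(t['frame'][220:300,235:455],None,fx=3.45,fy=3.45,interpolation=cv2.INTER_CUBIC)[...,::-1]
q=np.zeros((230+276+160,760,3),np.uint8);q[:276,:759]=y[:276,:759];q[280:280+368,:608]=cv2.resize(x,(608,368));cv2.imwrite('pics/p5.png',q[:600])
```

```text
[0.4825 0.2727 0.2085] [-0.1379  0.1726 -0.2686] 11.6
(315, 204) [0.4588 0.2611 0.026 ]
(315, 210) [0.4638 0.2639 0.0258]
(315, 225) [0.4706 0.2674 0.0617]
(315, 235) [0.4785 0.2718 0.0611]
(315, 245) [0.4867 0.2764 0.0599]
```

View pics/p5.png

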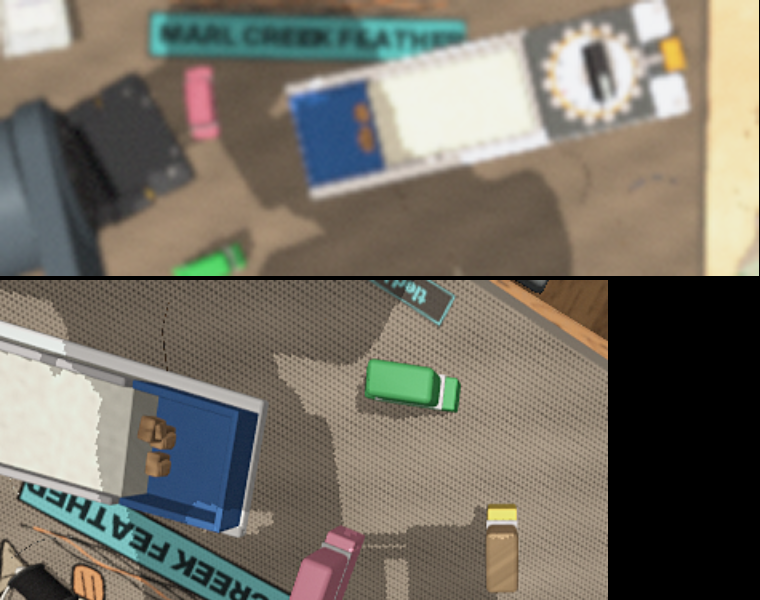

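All three chips lie in the tray (lower panel (155,432) pair, (158,465)); the bed is empty; the yellow scraper stands upright at its place (503,550). Now to the knob.

>>> play_rows(commands=[[[0.0815, -0.378, 0.0], [0, 0, -0.289]], [[0.0815, -0.378, 0.0], [0, 0, -0.289]], [[0.0815, -0.378, 0.0], [0, 0, -0.289]], [[0.0815, -0.378, 0.0], [0, 0, -0.289]], [[0.0815, -0.378, 0.0], [0, 0, -0.289]], [[0.0815, -0.378, 0.0], [0, 0, -0.289]], [[0.0815, -0.378, 0.0], [0, 0, -0.289]], [[0.0815, -0.378, 0.0], [0, 0, -0.289]], [[0.0815, -0.378, 0.0], [0, 0, -0.289]], [[0.0815, -0.378, 0.0], [0, 0, -0.289]]])

```text
time_s: 12.95
position: [0.5619, -0.104, 0.2056]
tcp_rot: [[-0.219, -0.001, -0.976], [0.976, 0.001, -0.219], [0.001, -1.0, 0.001]]
force: [0.5, -0.7, 0.0]
opening: 0.685
```

Run:
```python
from h import *
np.set_printoptions(precision=4,suppress=True)
s,c,T=wrist();pickle.dump((s,c,T),open('w6.pkl','wb'));cv2.imwrite('pics/w6.png',cv2.resize(c['frame'][150:300,200:440],None,fx=3,fy=3)[...,::-1])
print(s['position'],np.degrees(np.arctan2(s['tcp_rot'][1,0],s['tcp_rot'][0,0])),s['force'],s['moment'],s['time_s'])
print(proj(c,[.564,-.1055,.078],T))
ys,xs=np.mgrid[170:300,240:400];d=c['depth'][170:300,240:400]
q=np.linalg.inv(c['mtx'])@np.stack([xs*1.,ys,np.ones(xs.shape)]).reshape(3,-1)*d.ravel();W=(T[:3,:3]@q).T+T[:3,3]
K=W[(W[:,2]>.072)&(W[:,2]<.085)].astype(np.float32);r=cv2.minAreaRect(K[:,:2]);print(len(K),K.mean(0),r)
```

```text
[ 0.5619 -0.104   0.2056] 102.63183315775842 [ 0.4777 -0.6879  0.0293] [ 0.0649  0.0617 -0.0078] 12.95
[311.1288 247.8732]Traceback (most recent call last):
  File "<stdin>", line 8, in <module>
cv2.error: OpenCV(4.12.0) /io/opencv/modules/imgproc/src/convhull.cpp:143: error: (-215:Assertion failed) total >= 0 && (depth == CV_32F || depth == CV_32S) in function 'convexHull'
```

View pics/w6.png

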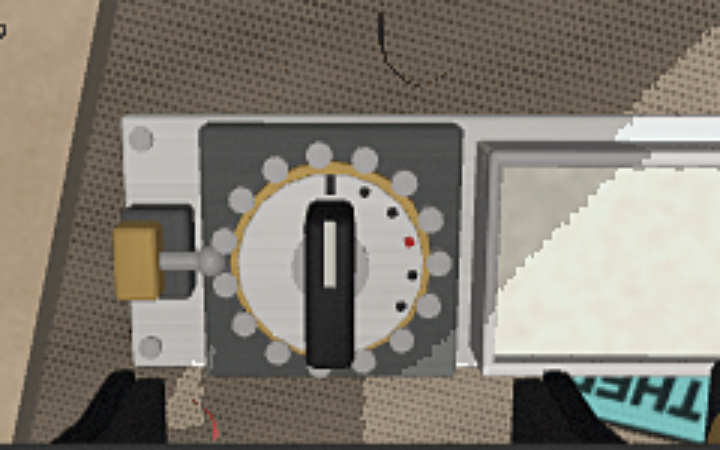

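Run:
```python
from h import *
np.set_printoptions(precision=4,suppress=True)
s,c,T=pickle.load(open('w6.pkl','rb'))
g=cv2.cvtColor(c['frame'],cv2.COLOR_RGB2GRAY)
m=cv2.inRange(g,0,60);m[:, :296]=0;m[:,325:]=0;m[:215]=0;m[276:]=0
t=max(cv2.findContours(m,0,1)[0],key=cv2.contourArea);r=cv2.minAreaRect(t);b=cv2.boxPoints(r);print(r)
P=np.array([ray(c,*p,.078,T)[:2] for p in b]);print(P,P.mean(0));E=P-np.roll(P,1,0)
print([(round(np.linalg.norm(e),4),np.degrees(np.arctan2(e[1],e[0]))) for e in E])
print(dep(c,310,235,T),dep(c,310,265,T))
```

```text
((309.5, 244.5), (55.0, 15.0), 90.0)
[[ 0.5406 -0.1182]
 [ 0.538  -0.1065]
 [ 0.5833 -0.0962]
 [ 0.586  -0.1084]] [ 0.562  -0.1073]
[(np.float64(0.0465), np.float64(-167.83857795159116)), (np.float64(0.012), np.float64(102.59672366260232)), (np.float64(0.0465), np.float64(12.796535036458557)), (np.float64(0.0125), np.float64(-77.4142704286404))]
[ 0.5534 -0.1088  0.0793] [ 0.5788 -0.1032  0.0774]
```

>>> play_rows(commands=[[[0.001, -0.002, -0.06], [0, 0, 0]], [[0.001, -0.002, -0.1], [0, 0, 0]], [[0.001, -0.002, -0.1], [0, 0, 0]], [[0.001, -0.002, -0.1], [0, 0, 0]], [[0.001, -0.002, -0.1], [0, 0, 0]]], gripper=0.05)

```text
time_s: 13.62
position: [0.5649, -0.1082, 0.108]
tcp_rot: [[-0.217, 0.004, -0.976], [0.976, -0.002, -0.217], [-0.002, -1.0, -0.004]]
force: [0.2, -0.2, -0.3]
opening: 0.573
```

>>> play_rows(commands=[[[-0.0013, 0.0015, -0.015], [0, 0, 0]], [[-0.0013, 0.0015, -0.025], [0, 0, 0]], [[-0.0013, 0.0015, -0.0365], [0, 0, 0]], [[-0.0013, 0.0015, -0.0365], [0, 0, 0]], [[-0.0013, 0.0015, -0.0365], [0, 0, 0]], [[-0.0013, 0.0015, -0.0365], [0, 0, 0]], [[-0.0013, 0.0015, -0.0365], [0, 0, 0]]])

```text
time_s: 14.5
position: [0.5624, -0.1065, 0.0697]
tcp_rot: [[-0.217, 0.001, -0.976], [0.976, -0.0, -0.217], [-0.0, -1.0, -0.001]]
force: [0.5, -0.6, -0.5]
opening: 0.575
```

>>> play_rows(commands=[[[0, 0, 0], [0, 0, 0]], [[0, 0, 0], [0, 0, 0]], [[0, 0, 0], [0, 0, 0]], [[0, 0, 0], [0, 0, 0]], [[0, 0, 0], [0, 0, 0]], [[0, 0, 0], [0, 0, 0]]], gripper=0.0)

```text
time_s: 15.25
position: [0.5621, -0.1064, 0.0694]
tcp_rot: [[-0.217, -0.0, -0.976], [0.976, -0.0, -0.217], [-0.0, -1.0, 0.0]]
force: [-0.9, 0.8, 0.2]
opening: 0.162
```

```bash
cat > st.py <<'E'
from h import *
np.set_printoptions(precision=4,suppress=True)
s=read_state();print(s['position'],'yaw',np.degrees(np.arctan2(s['tcp_rot'][1,0],s['tcp_rot'][0,0])),'F',s['force'],'M',s['moment'],s['opening']*87,s['time_s'],s['joint_positions'])
E
python3 st.py
```

```text
[ 0.5621 -0.1064  0.0694] yaw 102.50429162833007 F [-0.8728  0.758   0.2367] M [ 0.0278  0.0685 -0.0133] 14.092329425287371 15.25 [ -21.9079   40.9848   97.2817   -0.0039   41.7336 -124.4092]
```

Knob gripped squarely (14.1 mm opening, forces near zero). Turning to the first stop.

>>> play_rows(commands=[[[0, 0, 0], [0, 0, -0.07]], [[0, 0, 0], [0, 0, -0.14]], [[0, 0, 0], [0, 0, -0.21]], [[0, 0, 0], [0, 0, -0.28]], [[0, 0, 0], [0, 0, -0.35]], [[0, 0, 0], [0, 0, -0.419]], [[0, 0, 0], [0, 0, -0.419]], [[0, 0, 0], [0, 0, -0.419]], [[0, 0, 0], [0, 0, -0.419]]])

```text
time_s: 16.38
position: [0.5618, -0.1053, 0.0693]
tcp_rot: [[0.199, -0.001, -0.98], [0.98, 0.002, 0.199], [0.002, -1.0, 0.001]]
force: [0.3, 5.2, 2.1]
opening: 0.157
```

```bash
python3 st.py
```

```text
[ 0.5618 -0.1053  0.0693] yaw 78.50182663682382 F [0.252  5.2061 2.0502] M [ 1.0004 -0.0264 -0.0899] 13.688416669897999 16.375 [ -21.8557   40.9757   97.3185    0.1223   41.7843 -100.4488]
```

>>> play_rows(commands=[[[0, 0, 0], [0, 0, -0.07]], [[0, 0, 0], [0, 0, -0.14]], [[0, 0, 0], [0, 0, -0.18]]])

```text
time_s: 16.75
position: [0.5621, -0.1048, 0.0693]
tcp_rot: [[0.372, -0.0, -0.928], [0.928, 0.002, 0.372], [0.002, -1.0, 0.001]]
force: [2.0, 7.6, 0.9]
opening: 0.16
```

```bash
python3 st.py
```

```text
[ 0.5621 -0.1048  0.0693] yaw 68.1686763879791 F [1.9724 7.6001 0.8827] M [ 1.3239 -0.2389  0.1192] 13.92326818136422 16.75 [-21.8124  40.98    97.3067   0.1659  41.7617 -90.105 ]
```

>>> play_rows(commands=[[[0, 0, 0], [0, 0, -0.07]], [[0, 0, 0], [0, 0, -0.14]], [[0, 0, 0], [0, 0, -0.21]], [[0, 0, 0], [0, 0, -0.239]], [[0, 0, 0], [0, 0, -0.239]], [[0, 0, 0], [0, 0, -0.239]]])

```text
time_s: 17.5
position: [0.5624, -0.1042, 0.0693]
tcp_rot: [[0.581, 0.001, -0.814], [0.814, 0.003, 0.581], [0.003, -1.0, 0.001]]
force: [2.9, 8.8, 0.4]
opening: 0.162
```

```bash
python3 st.py
python3 - <<'E'
from h import *
s,c,T=wrist();cv2.imwrite('pics/w7.png',cv2.resize(c['frame'][150:330,200:440],None,fx=3,fy=3)[...,::-1])
E
```

```text
[ 0.5624 -0.1042  0.0693] yaw 54.45256937898216 F [2.8651 8.8355 0.3576] M [ 1.5975 -0.3943 -0.082 ] 14.092544586402038 17.5 [-21.7845  40.9835  97.297    0.2844  41.7599 -76.4495]
```

View pics/w7.png

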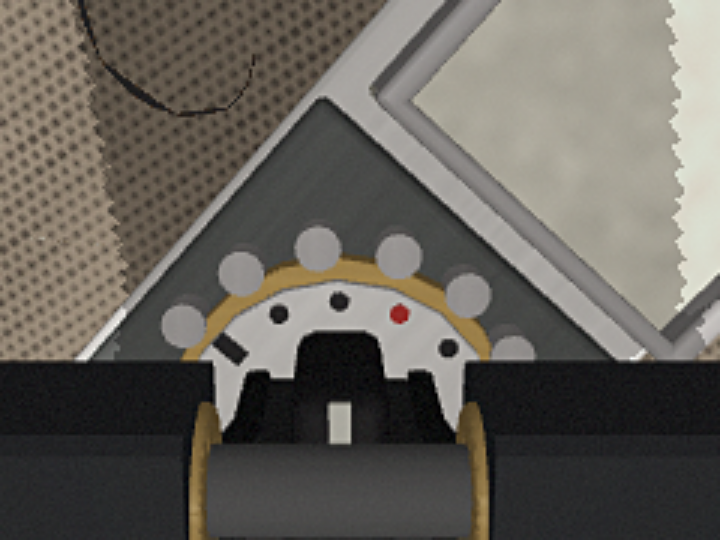

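The white-line end (340,400) points exactly at the second dot (339,301). Turning the third click, easing off the side force by ~2 mm.

>>> play_rows(commands=[[[0.0003, 0.0007, 0], [0, 0, -0.07]], [[0.0005, 0.0014, 0], [0, 0, -0.14]], [[0.0005, 0.0018, 0], [0, 0, -0.21]], [[0.0005, 0.0018, 0], [0, 0, -0.28]], [[0.0005, 0.0018, 0], [0, 0, -0.35]], [[0.0005, 0.0018, 0], [0, 0, -0.419]], [[0.0005, 0.0018, 0], [0, 0, -0.419]], [[0.0005, 0.0018, 0], [0, 0, -0.419]], [[0.0005, 0.0018, 0], [0, 0, -0.419]]])

```text
time_s: 18.68
position: [0.5635, -0.1035, 0.0693]
tcp_rot: [[0.862, 0.002, -0.507], [0.507, 0.002, 0.862], [0.002, -1.0, 0.001]]
force: [3.5, 6.6, -0.7]
opening: 0.159
```

```bash
python3 st.py
python3 - <<'E'
from h import *
s,c,T=wrist();x=cv2.resize(c['frame'][210:330,220:420],None,fx=3,fy=3)[...,::-1]
t=capture('scene');y=cv2.resize(t['frame'][180:330,260:440],(600,500)[:2])[...,::-1]
q=np.zeros((860,600,3),np.uint8);q[:360]=x;q[360:]=y;cv2.imwrite('pics/w8.png',cv2.resize(q,(418,600)))
E
```

```text
[ 0.5635 -0.1035  0.0693] yaw 30.46222361755983 F [ 3.5041  6.5913 -0.747 ] M [ 1.1206 -0.3975 -0.0769] 13.81745488081449 18.675 [-21.6426  41.0058  97.2254   0.1926  41.7079 -52.2486]
```

View pics/w8.png

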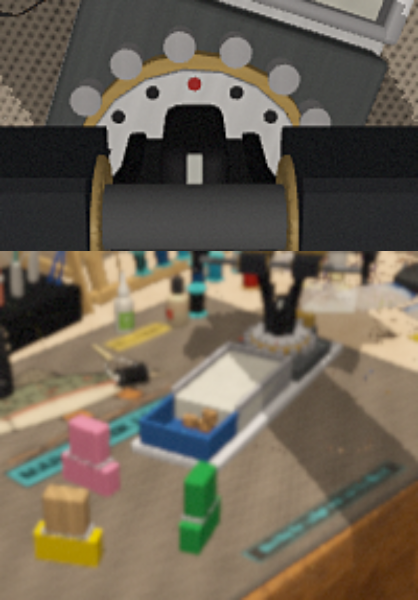

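The white line (195,168) is on the red dot (195,84), yaw turned is 72.0°, the scraper stands clear and upright, and the chips are in the tray. Handing in.

```bash
python3 st.py; python3 -c "
from rig import *
print(hand_in())"
```

```text
[ 0.5635 -0.1035  0.0693] yaw 30.464152742844995 F [ 3.0947  5.8003 -0.4419] M [ 1.093  -0.4208 -0.1201] 13.730569978663452 18.775 [-21.6431  41.0035  97.2269   0.1904  41.7052 -52.2494]
the job is handed in; nothing more can be done
None
```

I pushed the three chips into the blue tray with the yellow scraper. I then stood the scraper upright at its original spot, about 0.15 m clear of the jig. Last, I turned the knob clockwise 24° at a time to the third stop and handed in at 18.8 s with it still gripped.

- **Knob:** the wrist turned 72.0°, and in the last picture the white line points at the red dot. The gripper opening was 13.7 mm on the 14 mm bar.
- **Scraper and chips:** pictures taken after release and at the end show the scraper upright, the bed empty and the chips in the tray.
- **Other objects:** the green and pink look-alikes appear unmoved. I did not measure the positions of the other bystanders.
- **Remaining disagreement:** my knob centre was about 2–3 mm off. That put up to 9 N of side force on the grip, still about 7 N at hand-in, well below the limits.

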